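# Close the memo box: fold the tab over and tuck it under the lip

### The job

Close the memo box: with the fingertips push the blue hinged tab over until it lies flat across the sheets, keep it pressed down, and push it by its white ridge towards the orange lip until its free edge is tucked beneath the lip, as far as it goes, so that it stays down when you let go. Only push the tab, do not pinch or grip it, and leave the glue stick, the eraser and the binder clip where they stand.

Things in the scene. Friction and masses are not known exactly. Their poses are not given: they have to be found in the camera images.
- memo_box: Fixed grey tray, 132 x 156 mm, side walls 36 mm high, filled with memo sheets to 32 mm. Origin: centre of its underside, on the desk. x axis: level, from the tab's hinge to the orange lip on the far wall; z up. Hinge axis along y at x = -66 mm (at slide 0), z = 39.5 mm, between two black brackets at y = +-57 mm, 45.5 mm high.
- tab (a joint): Fold angle (rad) of the blue tab: 0 = flat over the tray (a stop), pi/2 = upright, more = leaning away from the lip. Stiff plate 106 mm long from hinge to free edge, 96 wide, 4 thick; flat, its outer (ridge) face is up, 42 mm above the desk, its pale inner face down. A spring (0.07 N m at 0, hinge friction 0.02) raises it to 1.2 or more if let go untucked.
- tab_slide (a joint): Slide (m) of tab and hinge along the tray's +x, to the lip: 0 = drawn back, 0.018 = fully home (a stop). About 5 N of friction, stays where left. At 0 the flat tab's edge is 6 mm short of the lip, at 0.018 12 mm beneath it. Fold the tab while this is below 0.004, or its edge lands on top of the lip.
- lip_edge (a point): Middle of the lower edge of the orange lip, on the side from which the tab enters. The lip is a strip 20 mm deep (x), 126 mm wide, 4 mm thick, its underside 45 mm and its top 49 mm above the desk, which leaves about 3 mm above the flat tab.
- tab_edge (a point): Middle of the free edge of the blue tab, 106 mm from the hinge. Its x axis points along the tab away from the hinge, its z axis out of the outer face.
- ridge_foot (a point): Foot of the ridge's white push face on the tab's outer face, 82.5 mm from the hinge: 76 mm wide, 6 mm high, square to the tab, looking to the hinge, with a rounded top; behind it the ridge slopes down within 11 mm. The tab is smooth from here to the hinge. Axes as tab_edge.
- by_glue_stick: Standing glue stick, red with a white cap, 26 mm across, 89 mm high, loose, beside the box. Origin: centre of its foot.
- by_eraser: Blue and white eraser, 22 x 56 x 13 mm, loose, beside the box. Origin: centre of its underside.
- by_binder_clip: Black binder clip on its spine, 32 x 18 x 35 mm, loose, beside the box. Origin: centre of its underside.
Not all that is in view belongs to the job. Leave any pink look-alike of the memo_box alone.

How it is judged:
On the way:
1. the tab is folded down flat, its edge not yet beneath the lip (value of joint tab below 0.08 rad and value of joint tab_slide below 0.011 m), for 0.05 s.
At the end, for the whole second after the job is handed in: The tab lies flat and at rest (fold below 0.08 rad) with its edge at least 6 mm beneath the lip (slide above 0.012 m); the glue stick stands, and it, the eraser and the binder clip are within 20 mm of where they began (value of joint tab below 0.08 rad and value of joint tab_slide above 0.012 m and velocity of joint tab between -0.05 and 0.05 rad/s and distance of each of by_glue_stick, by_eraser, by_binder_clip from where it was at the start of the episode below 0.02 m and angle between by_glue_stick's own z axis and vertical below 0.2 rad); the robot touches nothing.
It fails at once if the tab is pinched: fingers press its inner and its outer side, or both sides of its ridge, at once ((contact force between the fingers and tab_inner above 1 N and (contact force between the fingers and tab_outer above 1 N or contact force between the fingers and ridge_face above 1 N or contact force between the fingers and ridge_wall above 1 N)) or (contact force between the fingers and ridge_wall above 2 N and contact force between the fingers and ridge_back above 2 N)).
It fails at once if a bystander is displaced or lifted by more than 30 mm (distance of any of by_glue_stick, by_eraser, by_binder_clip from where it was at the start of the episode above 0.03 m).
It also fails if it takes over 42 s, if anything falls off the work surface, if the arm or the gripper's body presses on something with over 40 N, if the wrist force passes 120 N, or if a joint passes its speed limit or range.

### The arm

A 6-joint arm with a two-finger parallel gripper is mounted at the origin on a cart in front of the work surface, level with it; the furniture and walls round the work are solid. World frame = base frame: x ahead of the robot, y to its left, z up, the work surface at z = 0. Lengths are in m, angles in rad, forces in N, time in s.
With the tool pointing down it reaches from about 0.25 to 0.775 m from the base axis. Payload 4 kg.
Tool frame: the origin (TCP) lies at the very end of the fingers, on their centre line; the grasp point (between the pads) lies 19 mm behind it; z points along the fingers, y is the line along which they close (so a half turn about z gives the same grasp; the last joint's range is limited). The gripper opens to 94 mm and grips with 3 to 60 N. Pads are 16 mm wide; open, the fingers measure 119 mm over their backs; the gripper's body (75 mm by 177 mm) begins 78 mm behind the grasp point.
Start: joints at [-1.431, 0.087, 1.371, -0, 1.684, -0.103], TCP at [0.132, -0.534, 0.206] pointing down, gripper open.
Joint ranges: [-3.1, 3.1], [-0.76, 2.03], [0.27, 2.55], [-1.08, 4.22], [0.17, 2.65], [-2.57, 2.57]. Speed limits (rad/s): [2.79, 2.79, 3.14, 3.14, 3.14, 3.14].

### API

Orientations are given as [roll, pitch, yaw] about the fixed x, y, z axes, in that order (R = Rz(yaw) Ry(pitch) Rx(roll)).
In Python, from bench import robot gives the robot as it stands. The module is installed in compiled form; this text tells all that it offers.
- The arm moves only by the tool move_arm, never from a script. Its argument "deltas" is one flat list of numbers, 7 for each row, row after row: the turn, a rotation vector about the tool's x, y, z in rad, then the shift along the tool's x, y, z in cm, then the closure, from -1 (fully open) to 1 (shut). A call has 1 to 8 rows; each row is the pose to reach, as a shift and turn from the pose commanded when the call began, along the tool's axes at that moment; what a row does not reach only later rows make up. A row lasts 1/10 s, in which the tool goes at most 50 mm and 8.59 degrees, less where a joint would pass 70% of its speed; a pose out of reach is approached as far as the arm can. A call with a gripper value outside its range is refused whole. The fingers move at their own pace and stop on an object; the grip force is fixed at half the most. Time passes only in rows, so rows that repeat a pose let the fingers close. It gives the time, the measured TCP pose, the force, the opening and the grip force at its end, in the units of the state.
- robot.get_obs(): the state, without advancing time (a new reading comes with each control period).
- robot.snapshot(name): name is "side" or "top" or "wrist"; returns a dict with "image" (420x560x3 uint8, red, green, blue), "depth" (420x560 float32, m along the optical axis (not along the pixel's ray), 0 where there is no reading), "fov_y" (degrees; the focal length in pixels is half the picture's height over the tangent of half this angle, whatever the lens; pixels are square), "cx", "cy" (the principal point, pixels), "origin" and "orientation" of the camera in the world; the wrist camera has in their place "T_tool_cam" (4x4, takes a point from camera to tool coordinates, whose origin is the TCP and whose axes are the flange's). Camera axes: x right, y up, looking along -z (the intrinsics and any distortion apply to the point x, -y, -z); pixel columns grow to the right and rows downward; lengths in m; the calibration is good to about 2 mm. The wrist camera is an equidistant fisheye: a pixel r from the principal point sees the ray r / f radians off the axis. A picture is of the moment at which its call begins: read the wrist's pose just before it.
- robot.close_job(): hands the job in; it is judged then, once.
The state is a dict: "time": time; "joint_positions": joint angles; "qvel": joint speeds; "joint_torque": joint torques, N m; "tool_pos": TCP position; "ee_rot": TCP orientation; "wrist_force": force on the tool from outside, world axes, zero at the start; "wrist_torque": the same for the moment, N m; "width": finger opening in m; "finger_force": force on a finger pad.
Only numpy, scipy, OpenCV 4.12 (cv2) and the standard library are available. Lean on these libraries where they do the work, as an engineer would, in place of code of your own. Each camera call takes 0.05 s, during which the arm holds its last target. There are 200 camera calls.

## Working session

There is one attempt and no reset: what is moved stays moved. The work goes in short steps, Python scripts to look and compute and a tool call to move; the robot and the scene stay as the last step left them, time stands still between calls to the robot, and variables do not carry over. Pictures are saved under pics/ and viewed, at most 10 in all, crops included, and the job is handed in when it is done.

Besides the shell and the picture viewer there is one more tool, called after "Call:" by a JSON object that holds its "method" and its "body". move_arm: Moves the arm, as the interface text tells. Its arguments: {"type":"object","properties":{"deltas":{"type":"array","items":{"type":"number"}}},"required":["deltas"]}

```bash
mkdir -p pics; cat > h.py <<'E'
import numpy as np, cv2
from bench import robot
def snap(n):
    s=robot.snapshot(n); return s
def cloud(s):
    im=s["image"]; d=s["depth"]; H,W=d.shape
    f=H/2/np.tan(np.radians(s["fov_y"])/2)
    v,u=np.mgrid[:H,:W]
    P=np.stack([(u-s["cx"])/f*d,-(v-s["cy"])/f*d,-d],-1)
    R=np.array(s["orientation"])
    if R.shape!=(3,3):
        from scipy.spatial.transform import Rotation as Ro
        R=Ro.from_euler("xyz",R).as_matrix()
    return P@R.T+np.array(s["origin"])
E
python3 - <<'E'
from h import *
o=robot.get_obs(); print({k:np.round(v,3) for k,v in o.items()})
ims=[]
for n in("top","side"):
    s=snap(n); np.savez(n+".npz",**s); print(n,s["fov_y"],s["cx"],s["cy"],s["origin"],s["orientation"])
    cv2.imwrite(f"pics/{n}1.png",s["image"][:,:,::-1])
E
```

```text
{'time': np.float64(0.0), 'joint_positions': array([-1.431,  0.088,  1.372, -0.   ,  1.684, -0.103]), 'qvel': array([ 0.001,  0.001, -0.001,  0.   ,  0.   ,  0.001]), 'joint_torque': array([-0.0000e+00, -3.4017e+01, -3.0243e+01,  7.2000e-02,  3.3000e-02,
       -0.0000e+00]), 'tool_pos': array([ 0.132, -0.533,  0.204]), 'ee_rot': array([-3.139, -0.   ,  0.243]), 'wrist_force': array([-0.276, -0.069, -0.502]), 'wrist_torque': array([0.015, 0.023, 0.012]), 'finger_force': np.float64(0.0), 'width': np.float64(0.094)}
top 43.410032886091194 278.4774116302016 200.22198243684537 [0.45186481 0.05975439 1.0362884 ] [ 0.16512844  0.02669014 -1.55866547]
side 47.51124085304506 286.9802243368905 204.5455265391576 [0.47261395 0.83551295 0.63178805] [ 0.93201957 -0.00739214 -2.97613449]
```

View pics/top1.png

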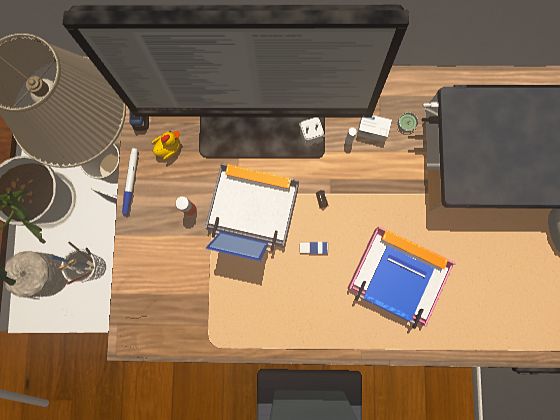

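View pics/side1.png

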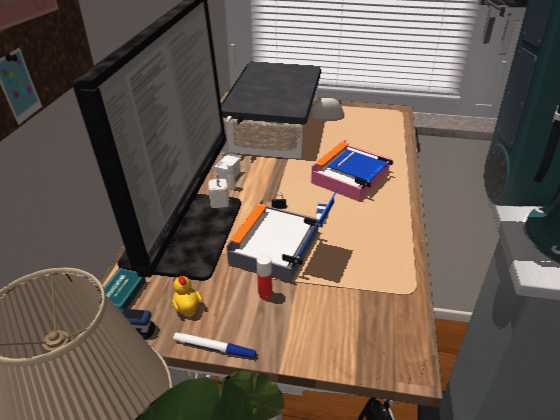

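The top view shows the grey box at about (252,205), with its orange lip at (262,179) and the tab leaning back at (238,246). The glue stick is at (184,205), the clip at (322,199) and the eraser at (313,248). The pink decoy is at (400,275). The side view shows the tab leaning away from the lip.

```bash
python3 - <<'E'
from h import *
s=dict(np.load("top.npz")); P=cloud(s); hsv=cv2.cvtColor(s["image"],cv2.COLOR_RGB2HSV)
def info(name,m,roi):
    u0,v0,u1,v1=roi; k=np.zeros(m.shape,bool); k[v0:v1,u0:u1]=1; k&=m&(s["depth"]>0)
    p=P[k]; print(name,k.sum(),"mean",p.mean(0).round(4),"z5/95",np.percentile(p[:,2],[5,50,95]).round(3))
    r=cv2.minAreaRect((p[:,:2]*1000).astype(np.float32)); print("  rect mm",np.round(r[0],1),np.round(r[1],1),round(r[2],1)); return p
H,S,V=hsv[...,0],hsv[...,1],hsv[...,2]
info("lip",(H>8)&(H<20)&(S>200)&(V>180)&(P[...,2]>.035),(215,155,305,195))
t=info("tab",(H>100)&(H<125)&(S>90),(200,225,275,265))
h=t-t.mean(0); U=np.linalg.svd(h,full_matrices=False); print("tab plane",U[2].round(3),U[1].round(3))
info("tray",(P[...,2]>.022)&(P[...,2]<.06),(195,150,305,255))
info("sheet",(S<40)&(V>170)&(P[...,2]>.022)&(P[...,2]<.045),(195,150,305,255))
info("glue",P[...,2]>.04,(170,190,200,225))
info("eraser",P[...,2]>.006,(296,236,332,260))
info("clip",P[...,2]>.012,(312,185,332,212))
info("black",(V<60)&(P[...,2]>.025)&(P[...,2]<.06),(205,215,225,240))
info("black",(V<60)&(P[...,2]>.025)&(P[...,2]<.06),(268,230,290,258))
print("desk z",P[300:340,300:340,2].mean(), P[320,150])
mon=(P[...,2]>.05); k=np.zeros_like(mon);k[0:160,60:430]=1; p=P[mon&k&(s["depth"]>0)]; print("monitor",p.min(0),p.max(0)) 
for z in(.1,.2,.3,.4): 
  q=p[abs(p[:,2]-z)<.02]; print(z,q[:,0].min() if len(q) else None)
E
```

```text
lip 113 mean [0.672  0.166  0.0486] z5/95 [0.046 0.048 0.051]
  rect mm [662.9 128.4] [125.   18.1] 77.9
tab 304 mean [0.5231 0.1575 0.0991] z5/95 [0.042 0.128 0.139]
  rect mm [527.  158.4] [95.7 40.5] 77.5
tab plane [[-0.36   0.067  0.931]
 [ 0.212  0.977  0.012]
 [-0.909  0.202 -0.366]] [0.765 0.56  0.014]
tray 5496 mean [0.6088 0.1399 0.0348] z5/95 [0.028 0.032 0.049]
  rect mm [603.2 141.8] [156.7 143.4] 77.6
sheet 3669 mean [0.6034 0.1414 0.0314] z5/95 [0.028 0.031 0.035]
  rect mm [603.1 141.9] [153.7 121.1] 77.6
glue 209 mean [0.6017 0.2621 0.0779] z5/95 [0.048 0.084 0.088]
  rect mm [603.  263.9] [23.7 23.4] 0.1
eraser 333 mean [0.5297 0.0204 0.0115] z5/95 [0.008 0.012 0.015]
  rect mm [530.   21.1] [21.8 54.5] 0.7
clip 77 mean [0.6257 0.0035 0.0193] z5/95 [0.013 0.017 0.034]
  rect mm [626.9   3.8] [31.5 11.4] 11.8
black 8 mean [0.5636 0.209  0.0442] z5/95 [0.042 0.044 0.048]
  rect mm [564.8 208.8] [ 3.9 36.1] 75.1
black 1 mean [0.5581 0.0942 0.0423] z5/95 [0.042 0.042 0.042]
  rect mm [558.1  94.2] [0. 0.] 0.0
desk z 0.005094313514220635 [ 0.38775934  0.33516899 -0.00089445]
monitor [ 0.69904039 -0.20543246  0.05001872] [0.92274693 0.52624154 0.42252588]
0.1 0.7098408878673034
0.2 0.766198280563053
0.3 0.771033009141757
0.4 0.7763632125607393
```

Call:
{"method": "move_arm", "body": {"deltas": [0, 0, 0.46, 49.1, -60.6, 0, 1, 0, 0, 0.46, 49.1, -60.6, 0, 1, 0, 0, 0.46, 49.1, -60.6, 0, 1, 0, 0, 0.46, 49.1, -60.6, 0, 1, 0, 0, 0.46, 49.1, -60.6, 0, 1, 0, 0, 0.46, 49.1, -60.6, 0, 1, 0, 0, 0.46, 49.1, -60.6, 0, 1, 0, 0, 0.46, 49.1, -60.6, 0, 1]}}

```text
time: 0.9
tool_pos: [0.3018, -0.1704, 0.2052]
ee_rot: [3.142, -0.0, -0.218]
wrist_force: [-0.0, -0.3, -0.5]
width: 0.0335
finger_force: 0.0
```

```bash
cat > to.py <<'E'
import sys
from h import *
from scipy.spatial.transform import Rotation as Ro
# box frame: centre, yaw
C=np.array([.6085,.1405]); Y=-.217
B=np.array([[np.cos(Y),-np.sin(Y)],[np.sin(Y),np.cos(Y)]])
def show(targets):
    o=robot.get_obs(); p=np.array(o["tool_pos"]); R=Ro.from_euler("xyz",o["ee_rot"]).as_matrix()
    b=B.T@(p[:2]-C)
    print("t",round(float(o["time"]),2),"box xyz mm",(b*1000).round(1),round(p[2]*1000,1),"rpy",np.round(o["ee_rot"],3),"F box",(B.T@o["wrist_force"][:2]).round(2),np.round(o["wrist_force"][2],2),"w",round(float(o["width"]),4))
    Rt=Ro.from_euler("xyz",[np.pi,0,Y]).as_matrix()
    print("turn",Ro.from_matrix(R.T@Rt).as_rotvec().round(3))
    for t in targets:
        w=np.r_[C+B@np.array(t[:2])/1000,t[2]/1000]; print(t,"shift cm",(R.T@(w-p)*100).round(2))
if __name__=="__main__": show(eval(sys.argv[1]))
E
python3 to.py "[(-150,0,200)]"
```

```text
t 0.9 box xyz mm [-232.6 -369.6] 205.2 rpy [ 3.142 -0.    -0.218] F box [ 0.02 -0.28] -0.55 w 0.0335
turn [ 0.    -0.    -0.001]
(-150, 0, 200) shift cm [  8.22 -36.97   0.52]
```

Call:
{"method": "move_arm", "body": {"deltas": [0, 0, 0, 8.2, -37, 0, 1, 0, 0, 0, 8.2, -37, 0, 1, 0, 0, 0, 8.2, -37, 0, 1, 0, 0, 0, 8.2, -37, 0, 1, 0, 0, 0, 8.2, -37, 0, 1, 0, 0, 0, 8.2, -37, 0, 1, 0, 0, 0, 8.2, -37, 0, 1, 0, 0, 0, 8.2, -37, 0, 1]}}

```text
time: 1.7
tool_pos: [0.4617, 0.1746, 0.2045]
ee_rot: [-3.142, 0.001, -0.214]
wrist_force: [-0.5, -0.6, 0.0]
width: 0.0004
finger_force: 0.0
```

```bash
python3 to.py "[(-150,0,100)]"; python3 -c "
from h import *
s=snap('wrist'); cv2.imwrite('pics/w1.png',s['image'][:,:,::-1])"
```

```text
t 1.7 box xyz mm [-150.7    1.7] 204.5 rpy [-3.142e+00  1.000e-03 -2.140e-01] F box [-0.37 -0.67] 0.01 w 0.0004
turn [-0.     0.001  0.003]
(-150, 0, 100) shift cm [ 0.08  0.17 10.45]
```

View pics/w1.png

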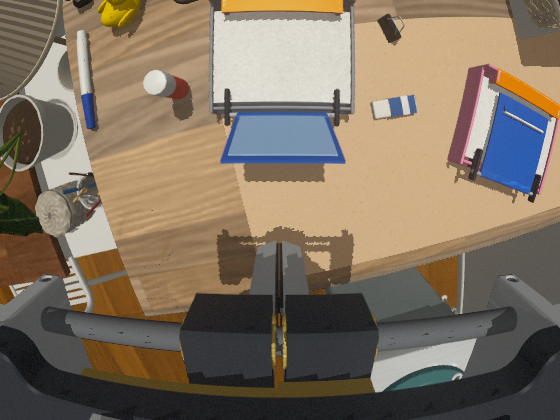

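The wrist view shows the box, its tab (282,138) and the closed fingers (278,240) all lined up, with the path clear. I'll lower behind the tab and start pushing its outer face.

Call:
{"method": "move_arm", "body": {"deltas": [0, 0, 0, 0, 0.2, 5, 1, 0, 0, 0, 0, 0.2, 10, 1, 0, 0, 0, 2, 0.2, 10, 1, 0, 0, 0, 4, 0.2, 10, 1, 0, 0, 0, 5, 0.2, 10, 1, 0, 0, 0, 6, 0.2, 10, 1, 0, 0, 0, 7, 0.2, 10, 1, 0, 0, 0, 7.4, 0.2, 10, 1]}}

```text
time: 2.55
tool_pos: [0.5345, 0.1533, 0.1062]
ee_rot: [-3.141, -0.001, -0.218]
wrist_force: [-0.5, 0.8, -0.1]
width: 0.0009
finger_force: 0.2
```

```bash
python3 to.py "[(-76.5,0,104.5),(-53,0,101),(-36,0,92),(-22,0,78),(-12.6,0,61),(-9.5,0,48.5),(-9,0,42)]"; python3 -c "
from h import *
s=snap('side'); cv2.imwrite('pics/s2.png',cv2.resize(s['image'][150:330,160:420,::-1],None,fx=2,fy=2))"
```

```text
t 2.55 box xyz mm [-75.1  -3.5] 106.2 rpy [-3.141e+00 -1.000e-03 -2.180e-01] F box [-0.65  0.69] -0.09 w 0.0009
turn [-0.001 -0.001 -0.001]
(-76.5, 0, 104.5) shift cm [-0.14 -0.35  0.17]
(-53, 0, 101) shift cm [ 2.2  -0.35  0.52]
(-36, 0, 92) shift cm [ 3.9  -0.35  1.42]
(-22, 0, 78) shift cm [ 5.3  -0.35  2.82]
(-12.6, 0, 61) shift cm [ 6.24 -0.35  4.53]
(-9.5, 0, 48.5) shift cm [ 6.55 -0.35  5.78]
(-9, 0, 42) shift cm [ 6.6  -0.35  6.43]
```

View pics/s2.png

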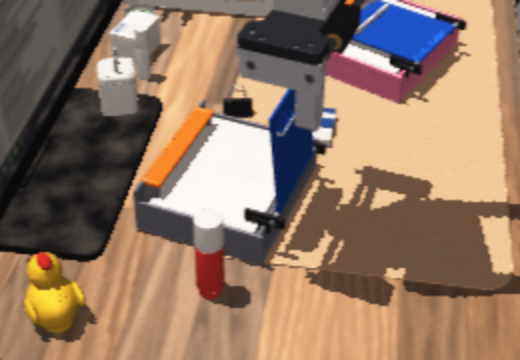

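The side view shows the tab upright, with the fingers behind its outer face. Next I'll fold it down along the arc.

Call:
{"method": "move_arm", "body": {"deltas": [0, 0, 0, 1, -0.3, 0.3, 1, 0, 0, 0, 2.2, -0.3, 0.5, 1, 0, 0, 0, 3.1, -0.3, 1, 1, 0, 0, 0, 3.9, -0.3, 1.4, 1, 0, 0, 0, 4.6, -0.3, 2.1, 1, 0, 0, 0, 5.3, -0.3, 2.8, 1, 0, 0, 0, 5.8, -0.3, 3.6, 1, 0, 0, 0, 6.2, -0.3, 4.5, 1]}}

```text
time: 3.4
tool_pos: [0.5949, 0.1429, 0.0597]
ee_rot: [-3.142, -0.0, -0.217]
wrist_force: [-0.8, 0.8, 0.7]
width: 0.0005
finger_force: 0.6
```

```bash
python3 to.py "[(-9.5,0,48.5),(-9,0,42)]"; python3 -c "
from h import *
s=snap('side'); cv2.imwrite('pics/s3.png',cv2.resize(s['image'][150:330,160:420,::-1],None,fx=2,fy=2))"
```

```text
t 3.4 box xyz mm [-13.8  -0.6] 59.7 rpy [-3.142 -0.    -0.217] F box [-0.93  0.59] 0.67 w 0.0005
turn [-0. -0. -0.]
(-9.5, 0, 48.5) shift cm [ 0.43 -0.06  1.12]
(-9, 0, 42) shift cm [ 0.48 -0.06  1.77]
```

View pics/s3.png

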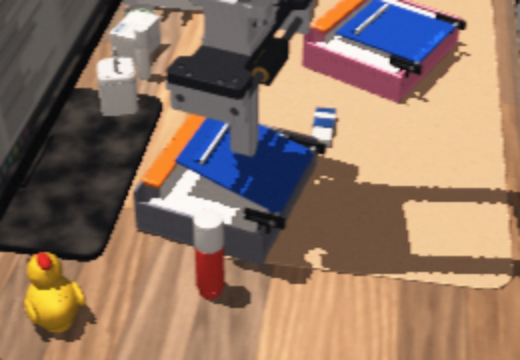

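The tab is nearly down, with the fingertips short of the white ridge. I'll press it flat slowly.

Call:
{"method": "move_arm", "body": {"deltas": [0, 0, 0, 0.3, 0, 0.5, 1, 0, 0, 0, 0.4, 0, 1, 1, 0, 0, 0, 0.4, 0, 1.4, 1, 0, 0, 0, 0.4, 0, 1.7, 1, 0, 0, 0, 0.4, 0, 1.8, 1, 0, 0, 0, 0.4, 0, 1.8, 1]}}

```text
time: 4.05
tool_pos: [0.5986, 0.1421, 0.0426]
ee_rot: [3.142, -0.001, -0.217]
wrist_force: [0.7, 0.1, 0.5]
width: 0.0006
finger_force: 0.3
```

```bash
python3 to.py "[(-9,0,42)]"
```

```text
t 4.05 box xyz mm [-10.   -0.6] 42.6 rpy [ 3.142e+00 -1.000e-03 -2.170e-01] F box [0.63 0.21] 0.45 w 0.0006
turn [ 0.    -0.001 -0.   ]
(-9, 0, 42) shift cm [ 0.1  -0.06  0.06]
```

Call:
{"method": "move_arm", "body": {"deltas": [0, 0, 0, 0, 0, 0.1, 1, 0, 0, 0, 0, 0, 0.2, 1, 0, 0, 0, 0, 0, 0.2, 1]}}

```text
time: 4.35
tool_pos: [0.5987, 0.1421, 0.0419]
ee_rot: [-3.141, -0.001, -0.217]
wrist_force: [-1.0, -1.4, 6.4]
width: 0.0004
finger_force: 2.7
```

```bash
python3 to.py "[(-9,0,42)]"; python3 - <<'E'
from h import *
s=snap('side'); cv2.imwrite('pics/s4.png',cv2.resize(s['image'][180:300,200:360,::-1],None,fx=4,fy=4,interpolation=cv2.INTER_CUBIC))
E
```

```text
t 4.35 box xyz mm [-10.   -0.5] 41.9 rpy [-3.141e+00 -1.000e-03 -2.170e-01] F box [-0.68 -1.55] 6.41 w 0.0004
turn [-0.    -0.001 -0.   ]
(-9, 0, 42) shift cm [ 0.1  -0.05 -0.01]
```

View pics/s4.png

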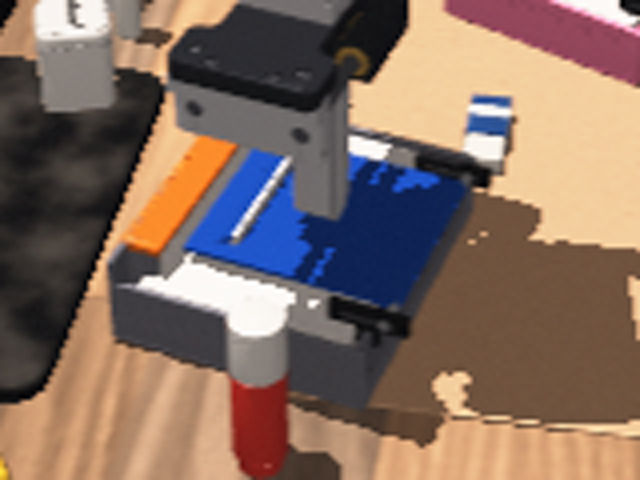

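The tab is flat with a clear gap to the lip (about (200,215)), and the fingers press with about 6 N. Now I'll push towards the lip.

Call:
{"method": "move_arm", "body": {"deltas": [0, 0, 0, 0.5, 0, 0, 1, 0, 0, 0, 1, 0, 0, 1, 0, 0, 0, 1.5, 0, 0, 1, 0, 0, 0, 1.8, 0, 0, 1, 0, 0, 0, 2.1, 0, 0, 1, 0, 0, 0, 2.4, 0, 0, 1, 0, 0, 0, 2.7, 0, 0, 1, 0, 0, 0, 2.7, 0, 0, 1]}}

```text
time: 5.2
tool_pos: [0.6231, 0.1372, 0.0415]
ee_rot: [-3.141, 0.004, -0.217]
wrist_force: [-5.2, 0.9, 6.7]
width: 0.0005
finger_force: 3.6
```

```bash
python3 to.py "[(26.5,0,42)]"
```

```text
t 5.2 box xyz mm [15.  -0.1] 41.5 rpy [-3.141  0.004 -0.217] F box [-5.3  -0.22] 6.7 w 0.0005
turn [-0.001  0.004  0.   ]
(26.5, 0, 42) shift cm [ 1.15 -0.01 -0.05]
```

Call:
{"method": "move_arm", "body": {"deltas": [0, 0, 0, 0.3, 0, 0, 1, 0, 0, 0, 0.6, 0, 0, 1, 0, 0, 0, 0.9, 0, 0, 1, 0, 0, 0, 1.1, 0, 0, 1, 0, 0, 0, 1.2, 0, 0, 1, 0, 0, 0, 1.2, 0, 0, 1]}}

```text
time: 5.8
tool_pos: [0.6333, 0.135, 0.0411]
ee_rot: [-3.141, 0.007, -0.216]
wrist_force: [-7.7, 1.9, 8.0]
width: 0.0002
finger_force: 5.5
```

```bash
python3 to.py "[(26.5,0,42)]"
```

```text
t 5.8 box xyz mm [25.4  0. ] 41.1 rpy [-3.141  0.007 -0.216] F box [-7.9   0.17] 7.97 w 0.0002
turn [-0.     0.007  0.001]
(26.5, 0, 42) shift cm [ 0.11  0.   -0.09]
```

Call:
{"method": "move_arm", "body": {"deltas": [0, 0, 0, 0.2, 0, 0, 1, 0, 0, 0, 0.3, 0, 0, 1, 0, 0, 0, 0.3, 0, 0, 1]}}

```text
time: 6.1
tool_pos: [0.6335, 0.1351, 0.0407]
ee_rot: [3.141, 0.014, -0.216]
wrist_force: [-14.1, 1.7, 10.5]
width: 0.0008
finger_force: 8.1
```

```bash
python3 to.py "[(26.5,0,42)]"
```

```text
t 6.1 box xyz mm [25.6  0.1] 40.7 rpy [ 3.141  0.014 -0.216] F box [-14.15  -1.35] 10.49 w 0.0008
turn [0.    0.014 0.001]
(26.5, 0, 42) shift cm [ 0.09  0.01 -0.13]
```

It's at the stop: the force has risen and the fingers no longer advance. I'll unload and lift.

Call:
{"method": "move_arm", "body": {"deltas": [0, 0, 0, -0.3, 0, -0.2, 1, 0, 0, 0, -0.4, 0, -0.5, 1, 0, 0, 0, -0.5, 0, -1.5, 1, 0, 0, 0, -0.8, 0, -4, 1, 0, 0, 0, -4, 0, -8, 1, 0, 0, 0, -9, 0, -12, 1, 0, 0, 0, -13, 0, -14, 1, 0, 0, 0, -13, 0, -14, 1]}}

```text
time: 6.9
tool_pos: [0.5123, 0.1623, 0.1864]
ee_rot: [-3.137, -0.009, -0.216]
wrist_force: [0.2, -0.3, 1.1]
width: 0.0007
finger_force: 0.0
```

```bash
python3 to.py "[]"; python3 - <<'E'
from h import *
s=snap('side'); cv2.imwrite('pics/s5.png',cv2.resize(s['image'][170:300,190:360,::-1],None,fx=4,fy=4,interpolation=cv2.INTER_CUBIC))
E
```

```text
t 6.9 box xyz mm [-98.6   0.5] 186.4 rpy [-3.137 -0.009 -0.216] F box [ 0.26 -0.29] 1.14 w 0.0007
turn [-0.004 -0.009  0.001]
```

View pics/s5.png

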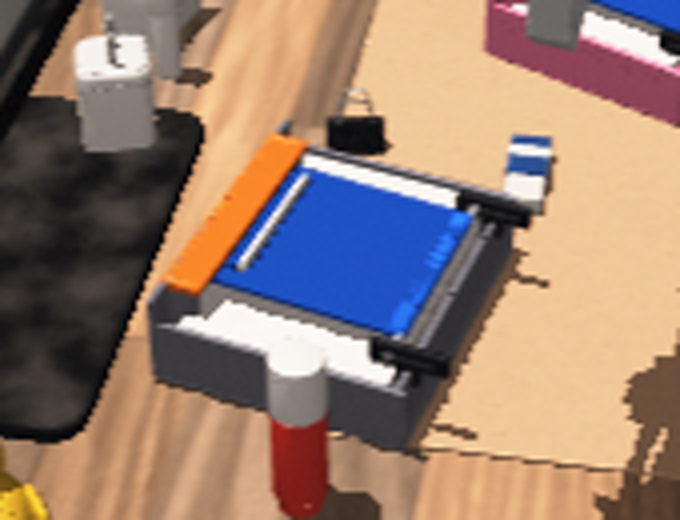

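The tab is flat and tucked beneath the orange lip, with the ridge (275,220) close to the lip edge. The glue stick, eraser and clip stand where they were, and the arm is clear, so I'll hand in.

```bash
python3 -c "
from bench import robot
print(robot.close_job())"
```

```text
the job is handed in; nothing more can be done
None
```

The memo box is closed and the job handed in at about 7 s: the tab was folded flat, pushed to its stop beneath the orange lip, and stayed down when the fingers let go. In the last picture the glue stick, eraser and binder clip stand where they were; the hand-in returned no verdict.

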